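# Clamp a brittle circuit board gently in the spring-padded board holder

## Robot

A 7-joint arm with a two-finger parallel gripper is mounted at the origin on the work surface. World frame = base frame: x ahead of the robot, y to its left, z up, the work surface at z = 0. Lengths are in mm, angles in rad, forces in N, time in s.
With the tool pointing down it reaches from about 350 to 900 mm from the base axis. Payload 7.2 kg.
Tool frame: the origin (TCP) lies at the very end of the fingers, on their centre line; the grasp point (between the pads) lies 19 mm behind it (robot.tcp_to_grasp is the z of the grasp point in the tool frame, in mm); z points along the fingers, x is the direction in which the jaws open and shut, and the axes are right-handed (so a half turn about z gives the same grasp; the last joint's range is limited). The gripper opens to 85 mm and grips with 20 to 120 N. Pads are 22 mm wide; open, the fingers measure 114 mm over their backs; the gripper's body (76 mm by 85 mm) begins 54 mm behind the grasp point. The pads swing forward as they close: fully open they stand 13 mm farther back than shut.
Start: joints at [1.211, 0.411, -0.013, 1.596, 0.006, 1.134, -0.082], TCP at [179.786, -598.586, 231.297] pointing down, gripper open.
Joint ranges: [-2.95, 2.95], [-0.29, 1.99], [-1.47, 1.44], [0.14, 2.54], [-1.03, 4.17], [0.13, 1.85], [-2.86, 2.86]. Speed limits (rad/s): [2.39, 2.39, 3.01, 3.01, 3.14, 3.14, 3.14].

## Interface

Orientations are given as a rotation vector (axis times angle).
In Python, from cell import robot, eyes, hand_in gives the robot as it stands. The module is installed in compiled form; this text tells all that it offers.
- The arm moves only by the shell command python3 -m inch 'ROWS' [FORCE]. ROWS is JSON, a list of rows, each a list of 5 numbers: the shift along the world's x, y, z in units of 50 mm (1.0 is 50 mm), then the turn about the world's z in units of 6 degrees (1.0 is 6 degrees), then the finger opening in mm, from 0 to 85.4. In form: [[x, y, z, twist, jaw], ...]. A call has 1 to 8 rows; each row shifts and turns the commanded pose from where the row before left it; what a row does not reach is not made up. A row lasts 1/10 s, in which the tool goes at most 50 mm and 8.59 degrees, less where a joint would pass 70% of its speed; a pose out of reach is approached as far as the arm can. A call is refused whole if a number of a shift passes 1 or a number of a turn 1, either way. A call with a gripper value outside its range is refused whole. The fingers move at their own pace and stop on an object; FORCE is the grip in N (left out, the last holds). Time passes only in rows, so rows that do not move let the fingers close. It gives the time, the measured TCP pose, the force and the opening at its end, in the units of the state.
- robot.read_state(): the state, without advancing time (a new reading comes with each control period).
- eyes.snapshot(name): name is "side" or "top"; returns the picture (400x640x3 uint8, red, green, blue); there is no depth.
- eyes.camera_model(name): a dict with "fov_y" (degrees; the focal length in pixels is half the picture's height over the tangent of half this angle, whatever the lens; pixels are square), "cx", "cy" (the principal point, pixels), "rvec" (rotation vector, rad) and "tvec" (3), from world to camera coordinates, as OpenCV has them. Camera axes: x right, y down, z forward; pixel columns grow to the right and rows downward; lengths in mm; the calibration is good to about 2 mm. A picture is of the moment at which its call begins. camera_model takes no time and is no camera call.
- hand_in(): hands the job in, once; it reports no verdict.
The state is a dict: "clock": time; "joint_positions": joint angles; "joint_velocities": joint speeds; "joint_efforts": joint torques, N m; "position": TCP position; "tcp_rot": TCP orientation; "contact_force": force on the tool from outside, world axes, zero at the start; "wrist_torque": the same for the moment, N m; "gripper_width": finger opening in mm.
Only numpy, scipy, OpenCV 4.12 (cv2) and the standard library are available. Lean on these libraries where they do the work, as an engineer would, in place of code of your own. Each camera call takes 0.05 s, during which the arm holds its last target. There are 200 camera calls.

## Task

Clamp the green-and-copper circuit board in the board holder: slide the board along its two ribs until its ends line up with the ends of the jaws, and close the red-tabbed sliding jaw until the board lies square against the fixed jaw with the white sprung pad pushed about half-way back. The board is brittle: only nudge it lightly, and never drive the pad all the way back or ram it against the board. Leave the other things on the bench where they are.

Things in the scene. Friction and masses are not known exactly. Their poses are not given: they have to be found in the camera images.
- holder: board holder fixed to the bench: grey base plate 190 x 275 x 12 mm. Origin on the bench top straight below where the clamped board's centre belongs; x runs along the jaws, y from fixed jaw to sliding jaw, z up. Two dark ribs along x (x = -115 to 65 mm, 14 mm wide, centred at y = -32 and 40 mm, tops 50 mm above the bench) carry the board.
- channel (a point): middle of the free channel between the two ribs (holder x = -60, y = 4 mm), 50 mm above the bench. The channel is 58 mm wide (holder y = -25 to 33 mm), runs along holder x and is open down to the base plate, 12 mm above the bench, so that a finger reaching below the board can push its end along
- fixed_jaw (a point): middle of the face of the blue fixed jaw, where the board's edge rests when clamped: holder y = -50 mm, 52 mm above the bench. The jaw reaches from holder x = -60 to 60 mm, top 66 mm above the bench
- board_center (a point): centre of the loose copper board with green pattern, 120 (its x) x 100 (its y) x 4 mm, 0.1 kg, flat on the ribs, underside 50 mm above the bench. At the start it sticks out 20 to 45 mm to holder -x, a little off the fixed jaw and slightly askew. Clamped, its centre belongs at holder x = 0, y = 0. Brittle: 10 N from the robot or 12 N from the pad is too much
- tab (a point): centre of the red upright tab on the blue sliding jaw, 70 (holder x) x 12 (holder y) x 36 mm high, 65 to 101 mm above the bench. It stands on the middle of the jaw block, 120 (x) x 28 mm (y), top 66 mm above the bench. Push it towards the fixed jaw (holder -y) to close; there is free space behind it
- jaw (a joint): travel of the sliding jaw towards the fixed jaw, m: 0 fully open, 0.085 at the end of its slide. It moves stiffly (about 9 N of friction) and stays where it is left. The tab's centre is at holder y = 0.151 - jaw
- pad_face (a point): centre of the front face of the white sprung pad carried by the sliding jaw, 120 mm (x) x 22 mm high; at holder y = 0.105 - jaw + pad, 55 mm above the bench. It faces the fixed jaw and meets the board's edge; it also pushes the board along and squares it
- pad (a joint): how far the sprung pad has been pushed back towards the sliding jaw, m: 0 free, 0.024 fully back. Spring 0.35 N per mm. About half-way is 0.012
- tray: bystander: open black tray 240 x 180 x 45 mm, left side; origin at the centre of its underside
- wash_bottle: bystander: white bottle, 70 mm diameter, 170 mm high, right side; origin at the centre of its underside
- jar: bystander: amber jar with white cap, 70 mm diameter, 90 mm high, right side; origin at the centre of its underside
- brush: bystander: brush 190 mm long, lying at the left; origin under its middle
- red_board: bystander: red circuit board 100 x 70 x 5 mm, right side; origin at the centre of its underside
- green_board: bystander: green circuit board 100 x 70 x 5 mm, right side; origin at the centre of its underside
There are look-alikes about, which are no part of the job. Of the things that look like the part that bears board_center, the largest one is meant.

How it is judged (in metres and radians):
At the end, for the whole second after the job is handed in: The board lies flat on the ribs, square (within 0.05 rad) against the fixed jaw (within 3 mm), its ends within 8 mm of the jaws' ends; the sprung pad is pushed back between 6 and 18 mm of its 24 mm; the jaw is at rest (value of joint pad between 0.006 and 0.018 m and x of board_center in the frame of holder between -0.008 and 0.008 m and y of board_center in the frame of holder between -0.003 and 0.003 m and z of board_center in the frame of holder between 0.048 and 0.057 m and angle between the x axis of board_center and the x axis of holder, either way round below 0.05 rad and angle between board_center's own z axis and vertical below 0.05 rad and velocity of joint jaw between -0.003 and 0.003 m/s); the robot touches nothing.
It fails at once if the robot presses on the board with more than 10 N (contact force between any of the fingers, the arm and board above 10 N).
It fails at once if the pad presses on the board with more than 12 N (contact force between pad and board above 12 N).
It fails at once if a bystander is moved by more than 30 mm (distance of any of tray, wash_bottle, jar, brush, red_board, green_board from where it was at the start of the episode above 0.03 m).
It also fails if it takes over 50 s, if anything falls off the work surface, if the arm or the gripper's body presses on something with over 40 N, if the wrist force passes 120 N, or if a joint passes its speed limit or range.

## Working session

There is one attempt and no reset: what is moved stays moved. The work goes in short steps, Python scripts to look and compute and a shell command to move; the robot and the scene stay as the last step left them, time stands still between calls to the robot, and variables do not carry over. Pictures are saved under pics/ and viewed, about 8 in all and at most 12, crops included, and the job is handed in when it is done.

```bash
mkdir -p pics; cat > h.py <<'E'
import numpy as np, cv2
from cell import robot, eyes, hand_in
def save(n,im): cv2.imwrite('pics/'+n, cv2.cvtColor(im,cv2.COLOR_RGB2BGR))
def cam(n):
    m=eyes.camera_model(n); R=cv2.Rodrigues(np.array(m['rvec'],float))[0]; t=np.array(m['tvec'],float).ravel()
    f=200/np.tan(np.radians(m['fov_y'])/2); return R,t,f,m['cx'],m['cy']
def ray(n,u,v):
    R,t,f,cx,cy=cam(n); d=R.T@np.array([(u-cx)/f,(v-cy)/f,1]); return -R.T@t, d/np.linalg.norm(d)
def onz(n,u,v,z):
    o,d=ray(n,u,v); return o+d*(z-o[2])/d[2]
def tri(a,b):
    (o1,d1),(o2,d2)=ray('top',*a),ray('side',*b)
    s=np.linalg.lstsq(np.c_[d1,-d2],o2-o1,rcond=None)[0]; p,q=o1+s[0]*d1,o2+s[1]*d2
    return (p+q)/2,np.linalg.norm(p-q)
def proj(n,p):
    R,t,f,cx,cy=cam(n); c=R@np.array(p,float)+t; return c[:2]/c[2]*f+[cx,cy]
E
python3 - <<'E'
from h import *
for n in('top','side'):
    im=eyes.snapshot(n); save(n+'0.png',im); print(n,eyes.camera_model(n), ray(n,320,200))
s=robot.read_state(); print(s['clock'],s['position'],s['tcp_rot'],s['contact_force'],s['gripper_width'])
E
```

```text
top {'fov_y': 48.662861247135666, 'cx': 316.2781620235265, 'cy': 199.47660585152923, 'rvec': array([ 2.09441322, -2.15458319,  0.19142058]), 'tvec': array([   8.85684936,  553.01101202, 1391.37211203])} (array([ 291.56165406,   -6.89316615, 1468.59125133]), array([ 0.17993455, -0.00831697, -0.98364342]))
side {'fov_y': 51.14427043373893, 'cx': 315.3653432045881, 'cy': 200.6619181682845, 'rvec': array([ 0.83707449, -2.62388067,  1.02957646]), 'tvec': array([431.48720452, 286.78742376, 900.53132963])} (array([139.32473161, 581.92964964, 849.31231697]), array([ 0.36733943, -0.56898888, -0.73574004]))
0.1 [ 179.62864603 -598.17621358  230.5427107 ] [-2.52026399e+00  1.87434795e+00  1.91128899e-03] [-0.37725332 -0.12448069  1.34621906] 85.51258046067807
```

View pics/top0.png

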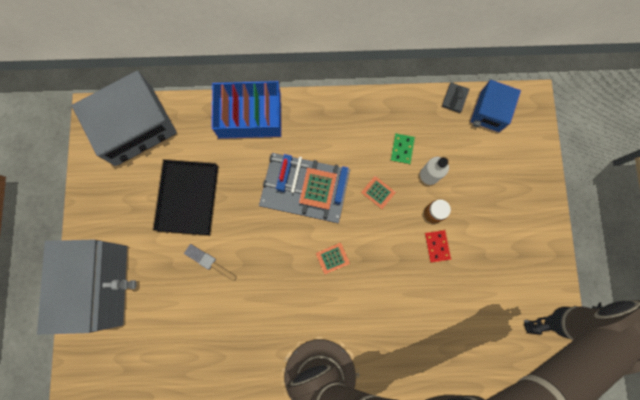

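View pics/side0.png

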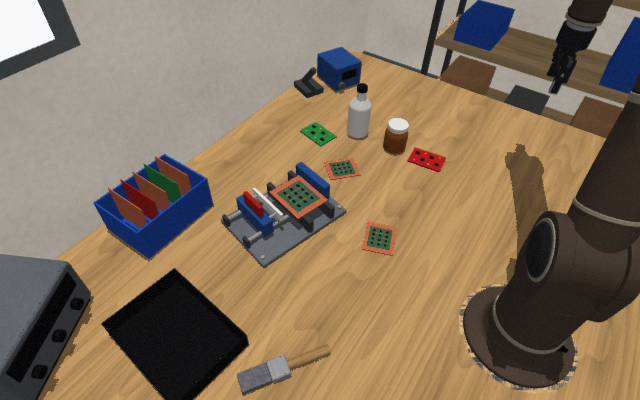

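The top picture has three green-and-copper boards: (319,188) in the holder, and smaller ones at (378,192) and (332,258). By the description I choose the largest, at (319,188). I'll check it in a close crop.

```bash
python3 - <<'E'
from h import *
a=eyes.snapshot('top')[145:230,250:360]; b=eyes.snapshot('side')[155:270,215:355]
a=cv2.resize(a,None,fx=6,fy=6,interpolation=cv2.INTER_CUBIC);b=cv2.resize(b,None,fx=5,fy=5,interpolation=cv2.INTER_CUBIC)
save('tc.png',a);save('sc.png',b)
E
```

```text
(no output)
```

View pics/tc.png

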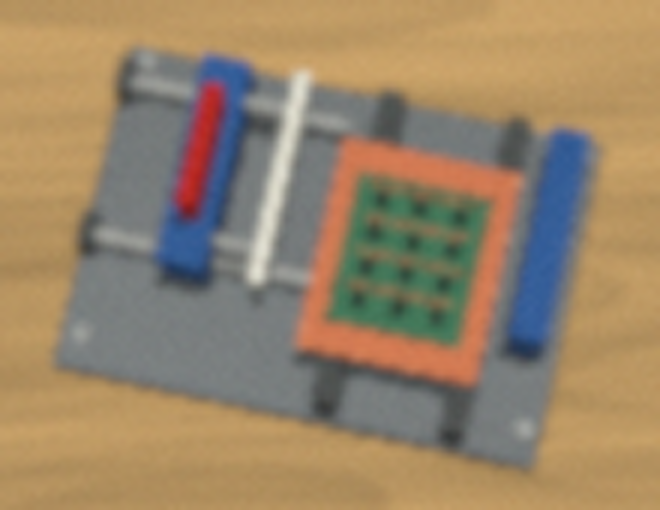

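View pics/sc.png

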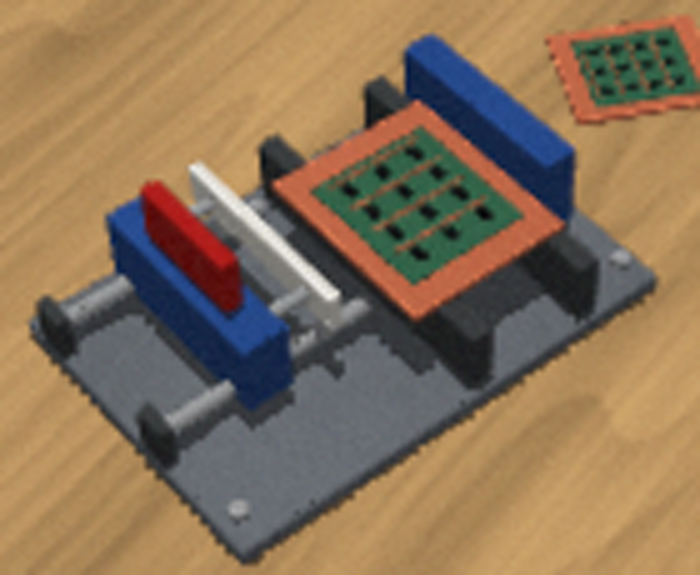

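The crops confirm the choice: the large board sits on the two ribs and sticks out to -x (down in the top crop), with the red tab on the left and the fixed jaw on the right. Next I measure with masks.

```bash
cat >> h.py <<'E'
def masks(n,im=None):
    im=eyes.snapshot(n) if im is None else im
    h=cv2.cvtColor(im,cv2.COLOR_RGB2HSV); H,S,V=[h[...,i].astype(int) for i in range(3)]
    roi=np.zeros(H.shape,bool); a=(slice(145,230),slice(255,360)) if n=='top' else (slice(155,270),slice(215,349)); roi[a]=1
    m=dict(red=((H<5)|(H>174))&(S>170)&(V>90), blue=(H>102)&(H<125)&(S>130), board=(((H>5)&(H<14)&(S>140)&(V>130))|((H>50)&(H<90)&(S>70))))
    m['white']=(S<40)&(V>165)
    return {k:(v&roi).astype(np.uint8) for k,v in m.items()}
def blobs(m):
    k,l,s,c=cv2.connectedComponentsWithStats(m); return [((l==i).astype(np.uint8),s[i],c[i]) for i in np.argsort(-s[1:,4])+1 if s[i,4]>15]
def quad(m):
    """subpixel-ish corners of blob: hull of 8x upsampled mask, 4-corner approximation"""
    b=cv2.resize(m.astype(np.float32),None,fx=8,fy=8,interpolation=cv2.INTER_CUBIC); b=(cv2.GaussianBlur(b,(0,0),5)>.5).astype(np.uint8)
    c=max(cv2.findContours(b,0,2)[0],key=cv2.contourArea); h=cv2.convexHull(c)
    q=cv2.approxPolyN(h,4,ensure_convex=True).reshape(-1,2) if hasattr(cv2,'approxPolyN') else cv2.boxPoints(cv2.minAreaRect(c))
    return (q+.5)/8-.5, (h.reshape(-1,2)+.5)/8-.5
def rect(n,m,z):
    P=np.array([onz(n,u,v,z)[:2] for u,v in quad(m)[1]],np.float32); r=cv2.minAreaRect(P); return r,cv2.boxPoints(r)
E
python3 - <<'E'
from h import *
np.set_printoptions(precision=1,suppress=True)
for n in('top','side'):
    M=masks(n)
    for k in M:
        for b,s,c in blobs(M[k])[:3]: print(n,k,s[4],c,'quad',quad(b)[0].round(1).tolist())
M=masks('top')
for k,z in(('board',54),('red',101),('white',66),('blue',66)):
    for b,s,c in blobs(M[k])[:2]:
        r,B=rect('top',b,z); print(k,'c',np.array(r[0]),'size',np.array(r[1]),'ang',r[2],B.tolist() and B.round(1).tolist())
E
```

```text
top red 61 [283.  169.4] quad [[287.1, 160.2], [281.9, 180.9], [279.1, 177.2], [283.6, 159.3]]
top blue 191 [340.6 185.3] quad [[347.3, 167.6], [339.4, 206.6], [334.2, 200.4], [341.4, 167.6]]
top blue 131 [284.1 175.8] quad [[292.7, 156.3], [283.2, 191.9], [275.6, 188.1], [283.9, 154.7]]
top board 347 [317.5 189.1] quad [[335.8, 174.1], [328.1, 208.7], [299.1, 202.4], [307.8, 167.4]]
top board 112 [318.9 182.5] quad [[329.4, 179.7], [329.4, 183.7], [309.6, 180.2], [309.6, 175.6]]
top board 85 [315.5 197.1] quad [[325.4, 196.8], [325.4, 201.4], [305.6, 197.4], [305.6, 192.3]]
top white 113 [295.8 174.4] quad [[301.8, 157.6], [294.1, 191.4], [289.8, 191.4], [297.7, 157.6]]
side red 140 [252.4 201.5] quad [[261.7, 206.2], [260.1, 215.2], [244.7, 200.8], [241.3, 185.8]]
side blue 532 [255.5 217.6] quad [[282.1, 225.3], [263.7, 237.1], [237.8, 208.9], [233.8, 188.8]]
side blue 473 [312.8 179. ] quad [[328.4, 183.1], [328.4, 199.6], [295.6, 173.2], [295.6, 157.6]]
side board 1051 [298.2 196.8] quad [[327.8, 199.4], [297.3, 218.7], [268.3, 191.7], [298.4, 174.4]]
side board 322 [337.1 168.6
[... 656 characters left out ...]
.19999694824219], [674.5, 83.0999984741211], [677.4000244140625, 94.80000305175781], [614.2999877929688, 110.0]]
white c [635.1  57.4] size [ 13.4 116.3] ang 76.24486541748047 [[577.0, 64.69999694824219], [690.0, 37.0], [693.2000122070312, 50.099998474121094], [580.2000122070312, 77.69999694824219]]
blue c [595.1 -87. ] size [ 19.8 122.1] ang 75.79241943359375 [[533.5, -81.5999984741211], [651.9000244140625, -111.5], [656.7000122070312, -92.4000015258789], [538.2999877929688, -62.400001525878906]]
blue c [642.   96.1] size [ 27.9 121.4] ang 75.08338165283203 [[579.7000122070312, 98.19999694824219], [697.0999755859375, 67.0], [704.2000122070312, 94.0], [586.9000244140625, 125.19999694824219]]
```

```bash
python3 - <<'E'
from h import *
np.set_printoptions(precision=1,suppress=True)
T=[(335.8,174.1),(328.1,208.7),(299.1,202.4),(307.8,167.4)]; S=[(298.4,174.4),(327.8,199.4),(297.3,218.7),(268.3,191.7)]
b=[tri(t,s) for t,s in zip(T,S)]; print('board',*b,'mean',np.mean([x[0] for x in b],0))
f=lambda p,q:tri((250+p[0]/6-.5,145+p[1]/6-.5),(215+q[0]/5-.5,155+q[1]/5-.5))
for n,p,q in [('fix++',(553,130),(408,45)),('fix+-',(597,138),(432,35)),('fix--',(540,345),(573,152)),('fix-+',(508,340),(557,165)),('tab+x',(214,84),(151,185)),('tab-x',(188,208),(236,266)),
 ('pad+x-y',(312,72),(200,163)),('pad-x-y',(264,282),(338,293)),('blk+x+y',(203,57),(108,215)),('blk-x+y',(160,262),(238,348))]: print(n,*f(p,q))
E
```

```text
board (array([634.6, -72.8,  59. ]), np.float64(1.0458099393606786)) (array([520.1, -44.3,  57. ]), np.float64(0.6768191076769223)) (array([546.1,  49.9,  51.7]), np.float64(2.8184968027824078)) (array([663.4,  19.2,  50.5]), np.float64(4.011414654461617)) mean [591.1 -12.   54.5]
fix++ [657.  -92.3  72.6] 0.5322157003655907
fix+- [ 656.1 -116.    62.5] 4.050222639364636
fix-- [540. -81.  68.] 1.2517649914913467
fix-+ [541.  -64.4  71.9] 1.950221363421995
tab+x [679.8  88.9 100.9] 0.25448815715019263
tab-x [613.  103.9  98.6] 0.12594554659905005
pad+x-y [695.7  37.9  64.5] 0.42729940416502404
pad-x-y [579.9  66.8  65.8] 2.9598376838683067
blk+x+y [704.5  97.2  70.5] 1.2532921016667031
blk-x+y [593.8 123.6  68.6] 6.926105337761167
```

```bash
python3 -m inch '[[0.5,1,0,-1,0],[0.5,1,0,-1,0],[0.5,1,0,-1,0],[0.5,1,0,-1,0],[0.5,1,0,-1,0],[0.5,1,0,0,0],[0.5,1,0,0,0],[0.5,1,0,0,0]]' 20
```

```text
clock: 1.15
position: [359.3, -239.0, 231.7]
tcp_rot: [-1.949, 2.463, -0.002]
contact_force: [0.2, 0.1, -0.1]
gripper_width: -0.3
```

Triangulated heights agree with the text: board 54.5 (54), tab top about 100 (101), pad top 65 (66), and spans of about 120 mm. Holder origin is about (612,-29), and its x axis is at -13.9°. Board centre is at holder x of about -24, y of about 11, and jaw is about 0.021.

```bash
python3 -m inch '[[0.4,0.7,0,0,0],[0.4,0.7,0,0,0],[0.4,0.7,0,0,0],[0.4,0.7,0,0,0],[0.4,0.7,0,0,0],[0.4,0.7,0,0,0],[0.38,0.72,0,0,0],[0,0,0,0,0]]'
```

```text
clock: 1.95
position: [499.4, 11.0, 231.5]
tcp_rot: [-1.957, 2.454, 0.002]
contact_force: [0.4, 0.0, -0.1]
gripper_width: 0.2
```

```bash
python3 -m inch '[[0,0,-0.6,0,0],[0,0,-0.6,0,0],[0,0,-0.6,0,0],[0,0,-0.6,0,0],[0,0,-0.6,0,0],[0,-0.05,-0.5,0,0],[0,0,-0.4,0,0],[0,0,0,0,0]]'
python3 - <<'E'
from h import *
b=eyes.snapshot('side')[145:265,225:365];save('s1.png',cv2.resize(b,None,fx=5,fy=5,interpolation=cv2.INTER_CUBIC))
print(robot.read_state()['contact_force'])
E
```

```text
clock: 2.75
position: [495.7, 1.9, 34.1]
tcp_rot: [1.947, -2.461, -0.004]
contact_force: [-0.9, -0.6, 0.1]
gripper_width: -0.0
[ 0.78896552 -0.37289334  0.64170454]
```

View pics/s1.png

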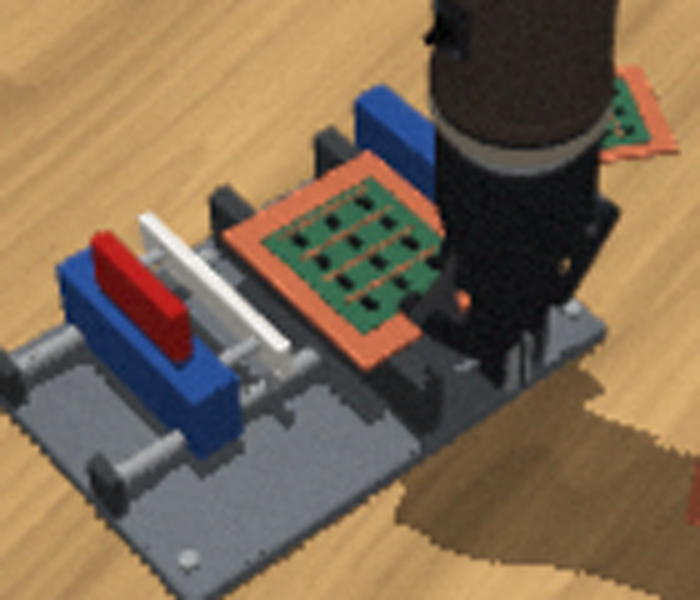

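The finger stands free in the channel, beyond the board's end (contact at about (470,300) in the crop). I bring it closer, then push gently.

```bash
python3 -m inch '[[0.1,0,0,0,0],[0.1,0,0,0,0],[0.1,0.01,0,0,0],[0.08,0.01,0,0,0],[0.04,-0.01,0,0,0],[0.04,-0.01,0,0,0],[0.04,-0.01,0,0,0],[0,0,0,0,0]]'; python3 -m inch '[[0.04,-0.01,0,0,0],[0.04,-0.01,0,0,0],[0.04,-0.01,0,0,0],[0.04,-0.01,0,0,0],[0.04,-0.01,0,0,0],[0.04,-0.01,0,0,0],[0,0,0,0,0]]'
python3 - <<'E'
from h import *
b=eyes.snapshot('side')[145:265,225:365];save('s2.png',cv2.resize(b,None,fx=5,fy=5,interpolation=cv2.INTER_CUBIC))
print(robot.read_state()['contact_force'])
for B,s,c in blobs(masks('side')['board'])[:2]: print(s,c,quad(B)[0].round(1).tolist())
E
```

```text
clock: 3.6
position: [522.7, 2.1, 36.2]
tcp_rot: [1.949, -2.463, -0.0]
contact_force: [0.7, 0.5, -0.3]
gripper_width: 0.1
clock: 4.3
position: [535.1, -0.9, 36.3]
tcp_rot: [-1.949, 2.463, -0.0]
contact_force: [1.2, -0.1, -0.7]
gripper_width: 0.5
[ 0.09513714 -0.35019788 -0.1174857 ]
[267 173  35  43 605] [286.57190083 192.9553719 ] [[300.4, 177.9], [300.2, 221.1], [265.1, 189.6], [293.8, 171.3]]
[331 158  18  21 227] [340.4845815  168.39207048] [[348.4, 177.2], [331.4, 179.3], [330.3, 159.9], [348.4, 157.4]]
```

View pics/s2.png

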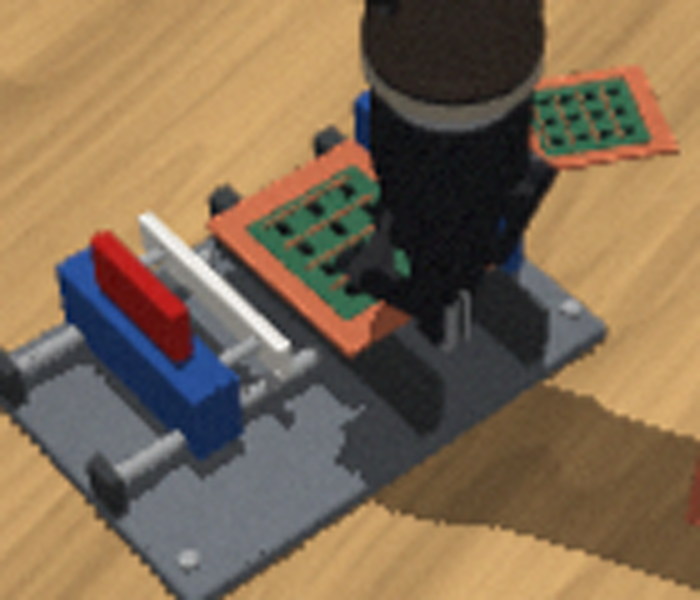

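```bash
python3 -m inch '[[0.04,-0.01,0,0,0],[0.04,-0.01,0,0,0],[0.04,-0.01,0,0,0],[0,0,0,0,0]]'
python3 - <<'E'
from h import *
M=masks('side'); A=np.array([.9707,-.2402]); Y=np.array([.2402,.9707]); O=np.array([612.5,-29.6])
q=quad(blobs(M['board'])[0][0])[0]; c=q[np.argmin(q[:,0])]
for k,p in(('before',(268.3,191.7)),('mid',(265.1,189.6)),('now',c)):
    w=onz('side',*p,54)[:2]-O; print(k,p,'xh',w@A,'yh',w@Y)
M=masks('top')
q=quad(cv2.bitwise_or(*[b[0] for b in (blobs(M['board'])+[blobs(M['board'])[0]])[:2]]))[0]; print(q)
for u in q:
    w=onz('top',*u,54)[:2]-O; print('xh',w@A,'yh',w@Y)
print(robot.read_state()['contact_force'])
E
```

```text
clock: 4.8
position: [541.1, -2.4, 36.3]
tcp_rot: [-1.949, 2.463, -0.0]
contact_force: [0.1, -0.1, -0.4]
gripper_width: -0.1
before (268.3, 191.7) xh 36.696698537577376 yh 62.49175090416949
mid (265.1, 189.6) xh 48.26501306612064 yh 64.33434444964821
now [263.4375 188.1875] xh 55.27290988861334 yh 64.59436718907115Traceback (most recent call last):
  File "<stdin>", line 7, in <module>
IndexError: list index out of range
```

```bash
python3 -m inch '[[0.04,-0.01,0,0,0],[0.04,-0.01,0,0,0],[0,0,0,0,0],[-0.2,0.05,0,0,0],[-0.4,0.1,0,0,0],[-0.4,0.1,0,0,0],[0,0,0.5,0,0],[0,0,0.8,0,0]]'; python3 -m inch '[[-0.4,0.8,0.8,0,0],[-0.2,0.8,0.6,0,0],[0,0.8,0,0,0],[0.2,0.8,0,0,0],[0.5,0.6,0,0,0],[0.5,0.2,0,0,0],[0,0,0,0,0]]'
python3 - <<'E'
from h import *
for n in('top','side'):
    M=masks(n)
    for k in('board','blue','white','red'):
        for b,s,c in blobs(M[k])[:2]: print(n,k,s[4],quad(b)[0].round(1).tolist())
b=eyes.snapshot('top')[145:230,250:360];save('t3.png',cv2.resize(b,None,fx=6,fy=6,interpolation=cv2.INTER_CUBIC))
E
```

```text
clock: 5.7
position: [491.5, 9.4, 100.1]
tcp_rot: [1.948, -2.459, -0.005]
contact_force: [1.7, 0.3, 0.4]
gripper_width: -0.1
clock: 6.4
position: [529.6, 203.8, 163.8]
tcp_rot: [-1.951, 2.46, 0.001]
contact_force: [-0.5, 0.0, -0.9]
gripper_width: -0.1
top board 353 [[336.8, 166.8], [329.8, 201.6], [300.7, 195.7], [308.1, 161.1]]
top board 86 [[326.4, 189.7], [326.4, 194.7], [305.3, 190.4], [307.8, 185.9]]
top blue 194 [[347.6, 167.6], [339.2, 206.3], [334.2, 200.4], [341.2, 167.6]]
top blue 136 [[292.6, 156.2], [284.1, 190.4], [275.1, 190.4], [283.9, 154.7]]
top white 128 [[301.7, 159.7], [294.1, 191.4], [289.3, 191.4], [298.6, 154.1]]
top red 61 [[286.7, 161.6], [282.2, 181.3], [279.3, 177.6], [283.7, 157.6]]
side board 823 [[321.9, 194.6], [285.8, 217.7], [274.7, 180.7], [291.4, 169.3]]
side board 314 [[348.4, 177.2], [329.9, 180.2], [322.9, 161.6], [348.4, 157.4]]
side blue 487 [[328.4, 183.1], [328.4, 201.3], [295.6, 172.3], [295.6, 157.6]]
side blue 82 [[272.4, 219.4], [272.4, 231.3], [266.6, 235.3], [266.6, 216.6]]
side white 22 [[283.3, 213.8], [280.3, 215.8], [275.7, 211.2], [278.7, 209.2]]
```

View pics/t3.png

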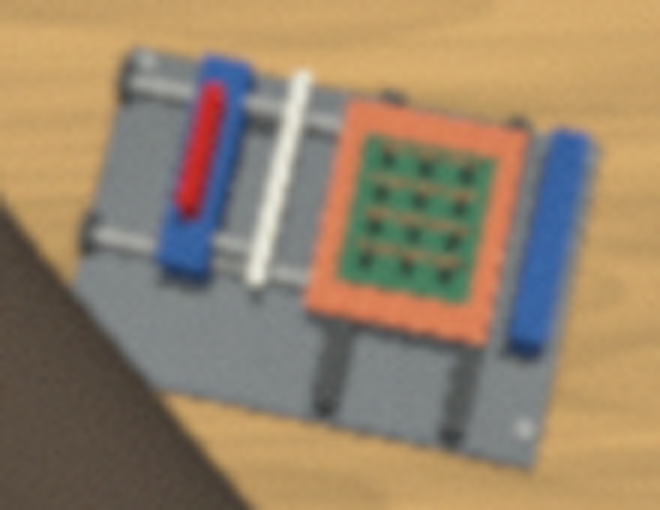

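```bash
python3 - <<'E'
from h import *
A=np.array([.9707,-.2402]); Y=np.array([.2402,.9707]); O=np.array([612.5,-29.6]); M=masks('top')
w=np.mean([onz('top',*p,54)[:2] for p in [[336.8,166.8],[329.8,201.6],[300.7,195.7],[308.1,161.1]]],0)-O; print('board quad',w@A,w@Y)
m=blobs(M['board']); U=m[0][0]+sum([b[0] for b in m[1:]]); r=rect('top',U.astype(np.uint8),54); print('board',(np.array(r[0][0])-O)@A,(np.array(r[0][0])-O)@Y,r[0][1:])
for k,z in(('blue',66),('white',66),('red',101)):
  for b,s,c in blobs(M[k])[:2]:
    P=np.array([onz('top',u,v,z)[:2]-O for u,v in quad(b)[1]]); print(k,'xh',(P@A).min(),(P@A).max(),'yh',(P@Y).min(),(P@Y).max())
c=onz('side',291.4,169.3,54)[:2]-O; print('side +x-y corner',c@A,c@Y); c=onz('side',321.9,194.6,54)[:2]-O; print('side -x-y corner',c@A,c@Y)
for p in((295.6,157.6),(328.4,183.1),(326.0,184.5)): c=onz('side',*p,66)[:2]-O; print('side fix',c@A,c@Y)
E
```

```text
board quad -2.417116556705662 12.434447386903894
board -2.2716163104248053 12.223071387023927 ((96.44446563720703, 119.82813262939453), 76.19439697265625)
blue xh -62.717616428630514 57.91829128435955 yh -69.99377584750819 -49.885928530935736
blue xh -62.271199546966926 59.305036193186275 yh 114.57609794378996 143.83190993020654
white xh -57.163607938975815 61.095313423375664 yh 82.48769923452379 97.91590858948136
red xh -32.51780193789088 33.090981437734165 yh 124.21511357512941 135.8499204984158
side +x-y corner 64.42753636865618 -37.74760377482733
side -x-y corner -61.854785846334465 -38.24958439040027
side fix 83.93172906436132 -68.97121740779124
side fix -49.93056053109596 -71.46333217886149
side fix -49.705056545621815 -63.099879817007874
```

The board's centre is at holder x of about -2 (aligned with the jaw ends). The jaw tab is at y of about 130, so it needs a push of about 46 mm. I go behind the tab.

```bash
python3 -m inch '[[0.5,-0.2,0,0,0],[0.7,-0.3,0,0,0],[0.7,-0.3,0,0,0],[0.63,-0.28,0,0,0],[0,0,-0.6,0,0],[0,0,-0.7,0,0],[0,0,-0.44,0,0],[0,0,0,0,0]]'
python3 - <<'E'
from h import *
b=eyes.snapshot('side')[145:265,215:355];save('s4.png',cv2.resize(b,None,fx=5,fy=5,interpolation=cv2.INTER_CUBIC))
s=robot.read_state();print(s['position'],s['contact_force'])
E
```

```text
clock: 7.4
position: [651.6, 146.0, 73.6]
tcp_rot: [1.945, -2.459, -0.004]
contact_force: [0.1, -0.0, -0.1]
gripper_width: -0.0
[653.10827535 146.72785518  76.00174965] [0.22633836 0.47434511 0.59041085]
```

View pics/s4.png

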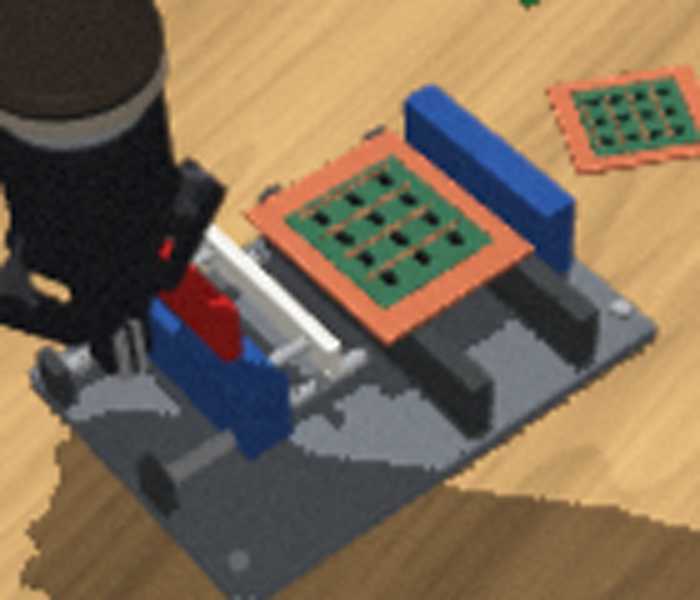

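The finger stands behind the tab (crop about (130,345)), and the board lies in line with the fixed jaw. I approach, then push slowly while watching the force.

```bash
python3 -m inch '[[-0.025,-0.1,0,0,0],[-0.025,-0.1,0,0,0],[-0.025,-0.1,0,0,0],[-0.02,-0.08,0,0,0],[-0.01,-0.04,0,0,0],[0,0,0,0,0]]'; for i in 1; do python3 -m inch '[[-0.01,-0.04,0,0,0],[-0.01,-0.04,0,0,0],[-0.01,-0.04,0,0,0],[0,0,0,0,0]]'; python3 -m inch '[[-0.01,-0.04,0,0,0],[-0.01,-0.04,0,0,0],[-0.01,-0.04,0,0,0],[0,0,0,0,0]]'; python3 -m inch '[[-0.01,-0.04,0,0,0],[-0.01,-0.04,0,0,0],[-0.01,-0.04,0,0,0],[0,0,0,0,0]]'; done
python3 - <<'E'
from h import *
A=np.array([.9707,-.2402]); Y=np.array([.2402,.9707]); O=np.array([612.5,-29.6]); s=robot.read_state(); w=s['position'][:2]-O; print('tcp',w@A,w@Y,s['contact_force'][:2]@Y)
c=onz('side',0,0,0); M=masks('side')
for b,s,c in blobs(M['white'])[:1]: q=quad(b)[0]; print(q.round(1).tolist())
E
```

```text
clock: 8.05
position: [649.5, 126.1, 77.3]
tcp_rot: [-1.949, 2.464, -0.001]
contact_force: [0.4, -0.7, 0.8]
gripper_width: 0.1
clock: 8.45
position: [647.9, 120.3, 76.9]
tcp_rot: [1.949, -2.463, 0.0]
contact_force: [-0.1, 0.3, 0.3]
gripper_width: 0.1
clock: 8.85
position: [647.1, 117.9, 77.2]
tcp_rot: [-1.949, 2.458, 0.003]
contact_force: [3.5, 6.4, -4.1]
gripper_width: 0.1
clock: 9.25
position: [645.7, 112.0, 77.2]
tcp_rot: [-1.949, 2.458, 0.003]
contact_force: [3.8, 7.3, -4.8]
gripper_width: 0.1
tcp -1.8259291636568094 145.39656248762682 8.043589678334698
[[286.3, 212.6], [276.2, 212.3], [261.3, 193.6], [263.2, 190.9]]
```

```bash
python3 -m inch '[[-0.01,-0.04,0,0,0],[-0.01,-0.04,0,0,0],[-0.01,-0.04,0,0,0],[-0.01,-0.04,0,0,0],[-0.01,-0.04,0,0,0],[-0.01,-0.04,0,0,0],[0,0,0,0,0]]'
python3 -m inch '[[-0.005,-0.02,0,0,0],[-0.005,-0.02,0,0,0],[-0.005,-0.02,0,0,0],[-0.005,-0.02,0,0,0],[-0.005,-0.02,0,0,0],[-0.005,-0.02,0,0,0],[-0.005,-0.02,0,0,0],[-0.005,-0.02,0,0,0]]'
python3 -m inch '[[-0.005,-0.02,0,0,0],[-0.005,-0.02,0,0,0],[-0.005,-0.02,0,0,0],[-0.005,-0.02,0,0,0],[-0.005,-0.02,0,0,0],[-0.005,-0.02,0,0,0],[-0.005,-0.02,0,0,0],[0,0,0,0,0]]'
cat > chk.py <<'E'
from h import *
import sys
A=np.array([.9707,-.2402]); Y=np.array([.2402,.9707]); O=np.array([612.5,-29.6]); s=robot.read_state(); w=s['position'][:2]-O; print('tcp',w@A,w@Y,'F',s['contact_force'][:2]@Y)
im=eyes.snapshot('side'); b=im[145:265,215:355];save(sys.argv[1],cv2.resize(b,None,fx=5,fy=5,interpolation=cv2.INTER_CUBIC))
q=quad(blobs(masks('side',im)['board'])[0][0])[0]
for p in q: c=onz('side',*p,54)[:2]-O; print('board corner',p.round(1),(c@A).round(1),(c@Y).round(1))
q=quad(blobs(masks('side',im)['white'])[0][0])[0]
for p in q: c=onz('side',*p,66)[:2]-O; print('pad corner',p.round(1),(c@A).round(1),(c@Y).round(1))
E
python3 chk.py s5.png
```

```text
clock: 10.0
position: [642.6, 100.0, 77.1]
tcp_rot: [-1.95, 2.458, 0.003]
contact_force: [4.3, 7.4, -4.7]
gripper_width: -0.0
clock: 10.8
position: [640.8, 92.8, 77.2]
tcp_rot: [-1.95, 2.457, 0.004]
contact_force: [4.8, 8.3, -4.7]
gripper_width: 0.1
clock: 11.6
position: [639.1, 85.5, 77.2]
tcp_rot: [-1.95, 2.457, 0.003]
contact_force: [4.0, 8.7, -5.6]
gripper_width: 0.2
tcp -1.8791668584272294 118.13684112392451 F 9.382570201301835
board corner [324.8 193.2] -63.0 -47.5
board corner [295.1 211.7] -62.4 52.8
board corner [269.4 183.4] 59.3 41.8
board corner [295.4 168.7] 59.2 -47.9
pad corner [294.1 207.6] -58.4 52.6
pad corner [284.2 207.3] -41.9 70.9
pad corner [269.8 188.9] 32.4 59.8
pad corner [271.6 187.2] 34.6 52.5
```

View pics/s5.png

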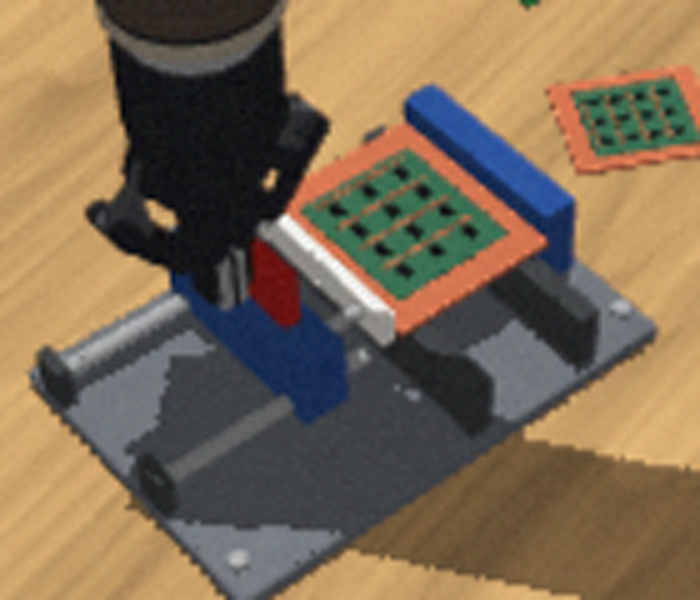

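Pad and board are in contact, the board is square, and its edge is about 2 mm from the fixed jaw (TCP y 118). Going on slowly, the spring should show as about 0.35 N/mm.

```bash
for_=1
python3 -m inch '[[-0.005,-0.02,0,0,0],[-0.005,-0.02,0,0,0],[-0.005,-0.02,0,0,0],[-0.005,-0.02,0,0,0],[0,0,0,0,0]]'
python3 -m inch '[[-0.005,-0.02,0,0,0],[-0.005,-0.02,0,0,0],[-0.005,-0.02,0,0,0],[-0.005,-0.02,0,0,0],[0,0,0,0,0]]'
python3 -m inch '[[-0.005,-0.02,0,0,0],[-0.005,-0.02,0,0,0],[0,0,0,0,0]]'
python3 chk.py s6.png
```

```text
clock: 12.15
position: [638.1, 81.7, 77.2]
tcp_rot: [-1.95, 2.457, 0.003]
contact_force: [4.8, 9.0, -5.5]
gripper_width: -0.4
clock: 12.65
position: [637.2, 78.3, 77.2]
tcp_rot: [-1.95, 2.456, 0.004]
contact_force: [4.8, 8.9, -5.5]
gripper_width: 0.3
clock: 12.95
position: [636.8, 76.6, 77.2]
tcp_rot: [-1.95, 2.456, 0.004]
contact_force: [5.1, 11.0, -7.6]
gripper_width: -0.3
tcp -1.9522858286697975 108.87262976793149 F 11.86610441663225
board corner [325.4 192.8] -63.0 -49.7
board corner [296.6 210.8] -62.6 48.1
board corner [269.6 182.8] 60.9 40.2
board corner [296.2 168.4] 58.6 -50.1
pad corner [252.2 204.2] 18.2 125.7
pad corner [232.7 215.3] 18.8 183.4
pad corner [232.7 213.4] 23.9 180.1
pad corner [250.1 203.1] 24.7 127.6
```

View pics/s6.png

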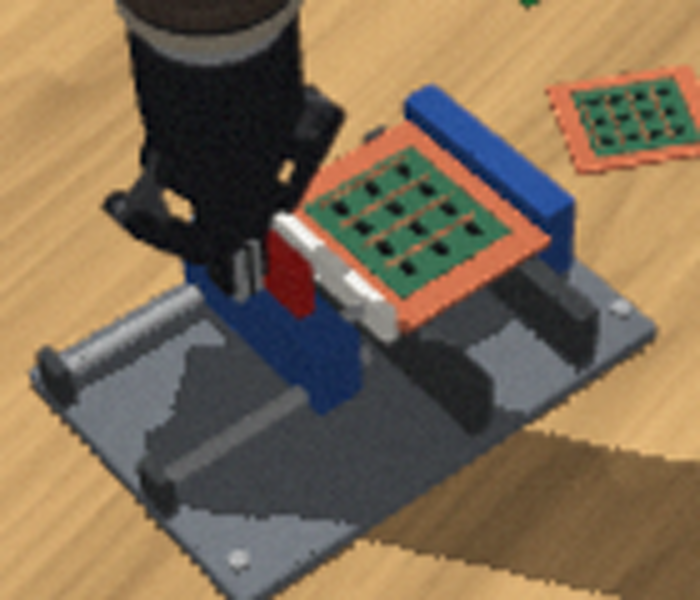

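The board rests on the fixed jaw (edge -49.9). Both force (+2.7 N) and TCP travel put the pad at about 8 mm, so I push about 4 mm more.

```bash
python3 -m inch '[[-0.005,-0.02,0,0,0],[-0.005,-0.02,0,0,0],[-0.005,-0.02,0,0,0],[-0.005,-0.02,0,0,0],[0,0,0,0,0],[0,0,0,0,0]]'
python3 chk.py s7.png | head -5
```

```text
clock: 13.6
position: [635.9, 73.1, 77.2]
tcp_rot: [-1.95, 2.455, 0.005]
contact_force: [5.0, 11.5, -6.6]
gripper_width: -0.1
tcp -1.9520306526219358 105.29896802454527 F 12.386880149111189
board corner [325.4 192.8] -63.0 -49.7
board corner [296.7 210.7] -62.5 47.6
board corner [270.3 183.7] 57.0 40.6
board corner [295.7 168.1] 60.7 -50.0
```

```bash
python3 -m inch '[[0.01,0.04,0,0,0],[0.05,0.2,0,0,0],[0.1,0.4,0,0,0],[0.1,0.4,0.4,0,0],[0.0,0.4,0.8,0,0],[-0.5,0.4,0.6,0,0],[-0.7,0.5,0,0,0],[-0.7,0.5,0,0,0]]'
python3 -m inch '[[-0.7,0.5,0,0,0],[-0.7,0.4,0,0,0],[-0.7,0.4,0,0,0],[0,0,0,0,0]]'
python3 - <<'E'
from h import *
A=np.array([.9707,-.2402]); Y=np.array([.2402,.9707]); O=np.array([612.5,-29.6])
print(robot.read_state()['contact_force'])
t=eyes.snapshot('top'); M=masks('top',t)
m=blobs(M['board']); U=sum([b[0] for b in m]); r=rect('top',U.astype(np.uint8),54); w=np.array(r[0][0])-O; print('board',w@A,w@Y,r[0][1:])
for k,z in(('blue',66),('white',66),('red',101)):
  for b,s,c in blobs(M[k])[:2]:
    P=np.array([onz('top',u,v,z)[:2]-O for u,v in quad(b)[1]]); print(k,s[4],'xh',(P@A).min(),(P@A).max(),'yh',(P@Y).min(),(P@Y).max())
c=lambda im,y,x:cv2.resize(im[y:y+85,x:x+110],None,fx=5,fy=5,interpolation=cv2.INTER_CUBIC)
save('f.png',np.vstack([c(t,145,250)[:300],c(eyes.snapshot('side'),162,230)[:300]]))
E
```

```text
clock: 14.45
position: [552.2, 210.7, 168.3]
tcp_rot: [-1.947, 2.463, -0.002]
contact_force: [-0.5, 1.1, -0.5]
gripper_width: 0.1
clock: 14.85
position: [442.7, 278.4, 167.6]
tcp_rot: [1.959, -2.456, -0.002]
contact_force: [1.1, 0.4, 0.8]
gripper_width: -0.1
[1.05403003 0.39847504 0.80289375]
board -3.2790899226379397 0.3996451201629653 ((94.8174819946289, 118.9275131225586), 76.06317901611328)
blue 164 xh -64.17318416851846 57.91829128435955 yh -69.99377584750819 -52.810275360686475
blue 127 xh -62.30984556450448 59.090383929959444 yh 67.48855692063565 95.60440200752518
white 99 xh -57.57325824333062 60.19137766904131 yh 49.77436470097875 61.59313468652702
red 56 xh -34.104627279752215 33.58264838208002 yh 77.12338993927963 88.21172442599267
```

View pics/f.png

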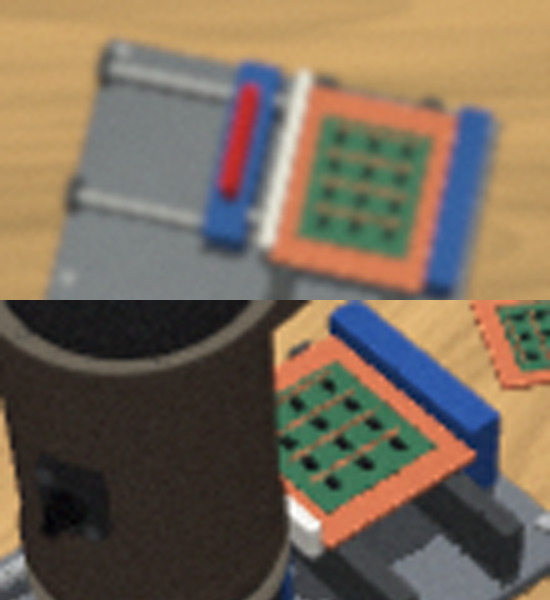

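```bash
python3 -c "from h import *; print(hand_in())"
```

```text
the job is handed in; nothing more can be done
None
```

The board is clamped in the holder and the job is handed in at about 15 s on the robot's clock; no verdict was reported. I slid the board about 20 mm along the ribs with the closed fingers in the channel. I then closed the jaw slowly by its red tab, and the pad pushed the board square against the fixed jaw.

**Last checks (measured in the final pictures):**

| Quantity | Measured | Allowed |
|---|---|---|
| Board centre, holder x | about -2 to -3 mm | within 8 mm |
| Board centre, holder y | about 0.4 mm | within 3 mm |
| Board angle to the jaws | same to about 0.01 rad | 0.05 rad |
| Pad pushed back | about 11 to 13 mm | 6 to 18 mm |

- **Pad:** the pad figure is not a direct reading. It comes from the finger's travel (about 11 mm) and the tab's travel in the top view (about 13 mm). The last rise in pushing force suggested slightly less, about 9 to 10 mm; all three are within the allowed range.
- **Forces:** the wrist force stayed near 1 N while sliding the board. The push on the tab peaked at about 12 N along the closing direction (about 14 N in all).
- **Robot clear:** after backing off, the force reading was about 1 N in free air, the same as its noise, and the arm was touching nothing. I planned the paths to stay clear of the bystanders but did not measure their positions again at the end.
- **Disagreements:** single corners measured in the side view were off by up to about 10 mm where the arm or jaw covered them. For those I used the top view.

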